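Hold the test cell's gate ajar by its sagging bolt

ROBOT

A 6-joint arm with a two-finger parallel gripper is mounted at the origin on the work surface; the furniture and walls round the work are solid. World frame = base frame: x ahead of the robot, y to its left, z up, the work surface at z = 0. Lengths are in m, angles in rad, forces in N, time in s.
With the tool pointing down it reaches from about 0.3 to 0.875 m from the base axis. Payload 6.4 kg.
Tool frame: the origin (TCP) lies between the finger pads; the fingertips stand 19 mm ahead of it and the grasp point (between the pads) is the TCP (ctrl.tips_ahead is the z of the fingertips in the tool frame, in m); z points along the fingers, y is the line along which they close (so a half turn about z gives the same grasp; the last joint's range is limited). The gripper opens to 85 mm and grips with 20 to 120 N. Pads are 22 mm wide; open, the fingers measure 114 mm over their backs; the gripper's body (76 mm by 85 mm) begins 54 mm behind the grasp point. The pads swing forward as they close: fully open they stand 13 mm farther back than shut.
Start: joints at [-1.306, 0.181, 1.607, -0, 1.354, -0.206], TCP at [0.261, -0.512, 0.25] pointing down, gripper open.
Joint ranges: [-2.99, 2.99], [-0.89, 2.07], [0.3, 2.58], [-1.14, 4.28], [0, 2.63], [-3.12, 3.12]. Speed limits (rad/s): [2.57, 2.57, 3.01, 3.14, 3.14, 3.14].

INTERFACE

Orientations are given as a unit quaternion [w, x, y, z].
In Python, from bench import readout, vision, ctrl gives the robot as it stands.
- The arm moves only by the tool play_rows, never from a script. Its arguments are lists of equal length, an entry for each row: "xyz": the shift along the tool's x, y, z in mm, a list of three; "rot": the turn, a rotation vector about the tool's x, y, z in rad, a list of three; "grip": the opening, from 0 (shut) to 1 (fully open). In form: {"xyz": [[x, y, z], ...], "rot": [[rx, ry, rz], ...], "grip": [grip, ...]}. A call has exactly 10 rows; each row is the pose to reach, as a shift and turn from the pose commanded when the call began, along the tool's axes at that moment; what a row does not reach only later rows make up. A row lasts 1/8 s, in which the tool goes at most 62.5 mm and 10.7 degrees, less where a joint would pass 70% of its speed; a pose out of reach is approached as far as the arm can. A call with a gripper value outside its range is refused whole. The fingers move at their own pace and stop on an object; the grip force is fixed at half the most. Time passes only in rows, so rows that repeat a pose let the fingers close, or fill a call up. It gives the time, the measured TCP pose, the force, the opening and the grip force at its end, in the units of the state.
- readout.get_obs(): the state, without advancing time (a new reading comes with each control period).
- vision.camera(name): name is "scene" or "top" or "wrist"; returns a dict with "color" (420x560x3 uint8, red, green, blue), "depth" (420x560 float32, m along the optical axis (not along the pixel's ray), 0 where there is no reading), "camera_matrix" (3x3 intrinsics, pixels), "extrinsics" (4x4, takes a point from camera to world coordinates); the wrist camera has in their place "hand_eye" (4x4, takes a point from camera to tool coordinates, whose origin is the TCP and whose axes are the flange's). Camera axes: x right, y down, z forward; pixel columns grow to the right and rows downward; lengths in m; the calibration is good to about 2 mm. The wrist camera is an equidistant fisheye: a pixel r from the principal point sees the ray r / f radians off the axis. A picture is of the moment at which its call begins: read the wrist's pose just before it.
- ctrl.hand_in(): hands the job in; it is judged then, once.
The state is a dict: "time_s": time; "q": joint angles; "dq": joint speeds; "joint_efforts": joint torques, N m; "eef_pos": TCP position; "eef_rot": TCP orientation; "wrist_force": force on the tool from outside, world axes, zero at the start; "torque": the same for the moment, N m; "opening": opening from 0.0 (shut) to 1.0 (fully open); "grasp_force": force on a finger pad.
Only numpy, scipy, OpenCV 4.12 (cv2) and the standard library are available. Lean on these libraries where they do the work, as an engineer would, in place of code of your own. Each camera call takes 0.05 s, during which the arm holds its last target. There are 200 camera calls.

TASK

Lift the black-capped jar off the two stacked plates in front of the test cell and stand it upright on the bench, fully clear of the gate's swing; leave the plates and the things around them where they are. Then take the bolt's red knob, lift the sagging bolt so that its hooked nose passes over the keeper's bent-up lip, pull it sideways out of the keeper without forcing it, and swing the self-closing gate towards the robot to about 45 degrees. Finish while still gripping the red knob and holding the gate steady there.

Things in the scene. Friction and masses are not known exactly. Their poses are not given: they have to be found in the camera images.
- test_cell: Fixed test cell: black base, aluminium frame, clear panes, open top, 250 wide (y) x 170 deep (x) x 136 mm high, electronics stack inside. Origin on the bench at the middle of its front edge; x points into the cell, y to the left along the shut gate, z up. The keeper is on the front of its right (-y) post; nothing of the shut cell stands over 45 mm in front of the front edge.
- gate: Aluminium gate with clear pane, 12 mm thick. Origin on the upright hinge axis at the cell's left post, at bench height; leaf from 8 to 218 mm along its -y, 36 to 136 mm above the bench, bolt on its outer (-x) face. Shut, its axes match the cell's; it swings out to the cell's -x side (clockwise from above), stop at 80 deg. A spring shuts it: 0.25 N m shut, 0.45 at 45 deg.
- gate_hinge (a point): Point on the gate's hinge axis at bench height; 8 mm in front of the cell's front edge and 117 mm to the left of its middle.
- bolt_lift (a joint): How far barrel and bolt are lifted in their worn upright slots, m: 0 sagged (falls back by weight and a light spring), 0.024 fully up; 4 to 6 N lifts it. Sagged, the nose hangs 11 mm below the lip's top, so lift it more than 11 mm (15 to 18 is comfortable) and keep it up until the nose has passed the lip.
- bolt (a joint): How far the bolt is drawn, m, along the gate towards the hinge (cell +y when shut): 0 fully home, 0.046 fully drawn. Sagged, it jams against the lip at about 0.007; do not force it there (30 N is too much). Lifted, it slides with about 1.2 N friction and is free of the keeper beyond 0.022; it stays where it is left.
- knob: Red round upright knob of the bolt, 16 mm across, 45 mm tall. Origin on its axis at a good height to grip from above: 18 mm below its top; sagged, 166 mm above the bench and 30 mm above the gate's top edge. With the bolt home it is 162 mm from the hinge along the gate's -y and 22 mm out on its -x side (drawing reduces the 162). Being round, it may turn between the fingers.
- bolt_nose (a point): Bottom of the bolt's hooked nose (9 mm along the bolt, 12 mm across), about 71 mm to the right of the knob.
- keeper_lip (a point): Middle of the top edge of the keeper's bent-up lip: 5 mm thick along the bolt, 103 mm above the bench, at x -22, y -102.5 mm in the cell's frame. Bolt home, the nose hangs 14 mm to its right, centre to centre. The keeper's front cheek stops the nose from coming out forwards at any lift until it is drawn past the lip.
- jar: Small clear jar with black screw cap, 51 mm across, 49 mm tall, 0.06 kg. Origin at the centre of its underside. It stands on the two stacked plates, in the gate's path.
- plate_high: Upper of two stacked plates: plain blue cover plate, 94 x 100 x 6 mm; origin at the centre of its underside. The gate passes above the plates (tops 8 and 14 mm over the bench).
- plate_low: Lower plate: grey milled, with two windows, 94 x 100 x 8 mm, on the bench under the blue one; origin at the centre of its underside.
- tape: Wide roll of brown-orange tape, 88 mm across, 50 mm tall, lying flat; origin at the centre of its underside. Bystander.
- meter: Yellow multimeter lying flat, 113 x 215 x 61 mm (long along its y); origin at the centre of its underside. Bystander.
- driver: Screwdriver with red handle, 156 mm long along its y, 17 mm thick; origin at the centre of its underside. Bystander.

How it is judged:
On the way, in this order (a step that is already met when the one before it is completed fails the run):
1. the jar stands upright on the bench, let go, clear of the gate's swing (height (world z) of jar below 0.006 m and angle between jar's own z axis and vertical below 0.1 rad and (horizontal distance between jar and gate_hinge above 0.25 m or y of jar in the frame of test_cell above 0.14 m) and contact force between the fingers and jar below 0.1 N and linear speed of jar below 0.02 m/s), for 0.2 s.
2. the bolt is lifted above the keeper's lip while still in the keeper (value of joint bolt_lift above 0.0105 m and value of joint bolt below 0.022 m).
3. the bolt is drawn out of the keeper (value of joint bolt above 0.025 m).
At the end, for the whole second after the job is handed in: Gate held steady 33 to 56 degrees open (0.585 to 0.985 rad, under 0.1 rad/s), fingers gripping the red knob (over 1 N), bolt drawn over 22 mm; jar upright (within 0.1 rad) on the bench, untouched by the gate, over 250 mm from the hinge or left of the cell (y over 140 mm in its frame) (height (world z) of jar below 0.006 m and angle between jar's own z axis and vertical below 0.1 rad and (horizontal distance between jar and gate_hinge above 0.25 m or y of jar in the frame of test_cell above 0.14 m) and angle between the x axis of gate and the x axis of test_cell, either way round between 0.585 and 0.985 rad and angular speed of gate below 0.1 rad/s and value of joint bolt above 0.022 m and contact force between the fingers and knob above 1 N and contact force between gate and jar below 0.1 N); the arm keeps its last pose, push and grip.
It fails at once if the bolt is forced hard against the keeper (contact force between gate and test_cell above 30 N).
It fails at once if the gate or its bolt strikes the jar (contact force between gate and jar above 1 N).
It fails at once if the tape roll, multimeter or screwdriver is moved more than 3 cm (distance of any of tape, meter, driver from where it was at the start of the episode above 0.03 m).
It fails at once if one of the stacked plates is moved more than 3 cm (distance of any of plate_low, plate_high from where it was at the start of the episode above 0.03 m).
It also fails if it takes over 56 s, if anything falls off the work surface, if the arm or the gripper's body presses on something with over 40 N, if the wrist force passes 120 N, or if a joint passes its speed limit or range.

## Working session

There is one attempt and no reset: what is moved stays moved. The work goes in short steps, Python scripts to look and compute and a tool call to move; the robot and the scene stay as the last step left them, time stands still between calls to the robot, and variables do not carry over. Pictures are saved under pics/ and viewed, at most 10 in all, crops included, and the job is handed in when it is done.

Besides the shell and the picture viewer there is one more tool, called as name(argument=value, ...) on one line, values as JSON. play_rows: Moves the arm, as the interface text tells. Its arguments: {"type":"object","properties":{"xyz":{"type":"array","items":{"type":"array","items":{"type":"number"}}},"rot":{"type":"array","items":{"type":"array","items":{"type":"number"}}},"grip":{"type":"array","items":{"type":"number"}}},"required":["xyz","rot","grip"]}

```bash
mkdir -p pics
cat > h.py <<'E'
import numpy as np, cv2, sys
sys.path.insert(0,'.')
from bench import readout, vision, ctrl
def cloud(c):
    K=c['camera_matrix'];d=c['depth'];E=c['extrinsics']
    v,u=np.indices(d.shape)
    p=np.stack([(u-K[0,2])/K[0,0]*d,(v-K[1,2])/K[1,1]*d,d],-1)
    w=p@E[:3,:3].T+E[:3,3]; w[d==0]=np.nan
    return w
def save(c,n): cv2.imwrite('pics/'+n,c['color'][:,:,::-1])
E
python3 - <<'E'
from h import *
o=readout.get_obs();print({k:np.round(v,3) for k,v in o.items()})
for n in('scene','top'):
    c=vision.camera(n);save(c,n+'0.png');np.savez(n+'.npz',**{k:c[k] for k in('color','depth','camera_matrix','extrinsics')})
    print(n,np.round(c['extrinsics'],3).tolist(),c['camera_matrix'].tolist())
a=cv2.imread('pics/scene0.png');b=cv2.imread('pics/top0.png')
E
```

```text
{'time_s': np.float64(0.0), 'q': array([-1.306,  0.182,  1.608,  0.   ,  1.354, -0.206]), 'dq': array([ 0.001,  0.   ,  0.   ,  0.   ,  0.001, -0.002]), 'joint_efforts': array([ 1.0000e-03, -4.4487e+01, -3.5134e+01, -0.0000e+00,  9.0000e-03,
        0.0000e+00]), 'eef_pos': array([ 0.261, -0.512,  0.249]), 'eef_rot': array([-0.001,  0.972,  0.233, -0.   ]), 'wrist_force': array([-0.165, -0.133, -0.456]), 'torque': array([0.036, 0.025, 0.035]), 'grasp_force': np.float64(0.0), 'opening': np.float64(1.004)}
scene [[0.549, -0.339, 0.764, -0.651], [-0.835, -0.253, 0.488, -0.783], [0.027, -0.906, -0.422, 0.754], [0.0, 0.0, 0.0, 1.0]] [[459.4035776587783, 0.0, 281.1071519054168], [0.0, 459.4035776587783, 210.89384799194795], [0.0, 0.0, 1.0]]
top [[-0.099, -0.972, 0.214, 0.23], [-0.995, 0.097, -0.02, -0.006], [-0.001, -0.215, -0.977, 1.59], [0.0, 0.0, 0.0, 1.0]] [[515.0312917759865, 0.0, 277.630214196397], [0.0, 515.0312917759865, 207.7473181033854], [0.0, 0.0, 1.0]]
```

View pics/scene0.png

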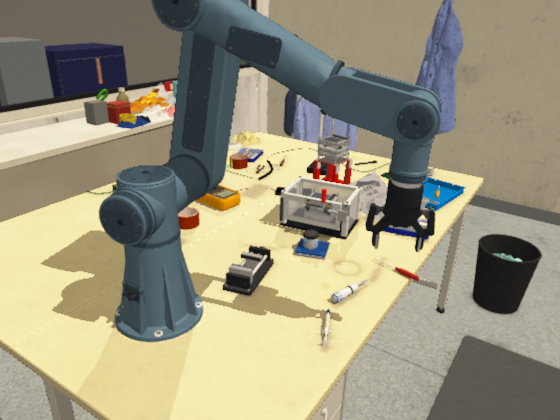

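View pics/top0.png

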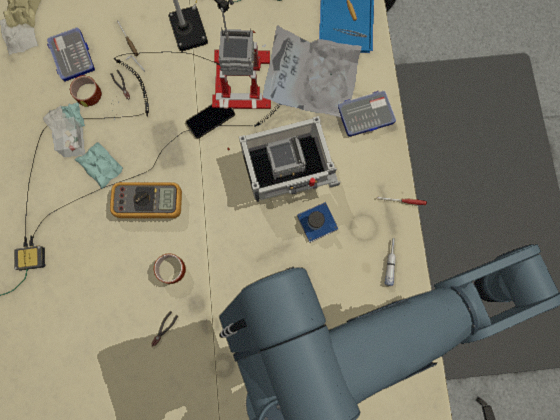

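The scene view shows the cell at about (320,205), the jar at (310,240) on the blue plate and the red knob at about (322,195). In the top view the jar is at (317,218), the knob at (312,182), the cell's front edge runs from (250,197) to (338,185), the tape is at (168,268), the meter at (145,200) and the driver at (405,201).

Run:
```python
from h import *
c=np.load('top.npz');w=cloud(c);rgb=c['color'].astype(int);hsv=cv2.cvtColor(c['color'],cv2.COLOR_RGB2HSV)
v,u=np.indices(w.shape[:2])
roi=(u>225)&(u<350)&(v>105)&(v<205)
z=w[...,2]
# frame rim
m=roi&(z>.120)&(z<.142)
P=w[m][:,:2].astype(np.float32); 
m8=cv2.morphologyEx(m.astype(np.uint8),cv2.MORPH_OPEN,np.ones((2,2)))
n,l,s,_=cv2.connectedComponentsWithStats(m.astype(np.uint8));print(s[1:][s[1:,4]>20])
r=cv2.minAreaRect(P);print('rim',r,cv2.boxPoints(r))
red=((hsv[...,0]<8)|(hsv[...,0]>172))&(hsv[...,1]>140)&(hsv[...,2]>80)&(u>290)&(u<335)&(v>165)&(v<205)
print('red n',red.sum(),np.c_[u[red],v[red]].mean(0));print(np.round(w[red],3)[::3])
blue=(hsv[...,0]>100)&(hsv[...,0]<125)&(hsv[...,1]>130)&(u>285)&(u<350)&(v>195)&(v<250)
rb=cv2.minAreaRect(w[blue&(z<.03)][:,:2].astype(np.float32));print('blue',rb,np.nanmedian(z[blue]))
j=(u>295)&(u<340)&(v>200)&(v<235)&(z>.05)&(z<.09)
print('jar top',j.sum(),np.nanmedian(z[j]),cv2.minEnclosingCircle(w[j][:,:2].astype(np.float32)),cv2.minEnclosingCircle(np.c_[u[j],v[j]].astype(np.float32)))
s=np.load('scene.npz');ws=cloud(s);hs=cv2.cvtColor(s['color'],cv2.COLOR_RGB2HSV)
red=((hs[...,0]<8)|(hs[...,0]>172))&(hs[...,1]>140)&(hs[...,2]>60)&(u>312)&(u<335)&(v>183)&(v<220)
print(np.c_[u[red],v[red],np.round(ws[red],3)][::3])
b=cv2.resize(c['color'][100:250,220:350,::-1],None,fx=4,fy=4,interpolation=cv2.INTER_CUBIC)
a=cv2.resize(s['color'][170:260,270:370,::-1],None,fx=4,fy=4)
cv2.imwrite('pics/crop.png',b[:, :520]);
```

```text
[[ 239  116   98   77 1372]]
rim ((0.6951300501823425, -0.08370073139667511), (0.21440286934375763, 0.2550051808357239), 9.398661613464355) [[ 0.5685461   0.02458395]
 [ 0.61018926 -0.22699802]
 [ 0.821714   -0.19198541]
 [ 0.78007084  0.05959655]]
red n 32 [311.875  181.5625]
[[ 0.615 -0.141  0.181]
 [ 0.612 -0.14   0.181]
 [ 0.608 -0.134  0.19 ]
 [ 0.608 -0.142  0.185]
 [ 0.606 -0.137  0.184]
 [ 0.606 -0.145  0.18 ]
 [ 0.603 -0.139  0.184]
 [ 0.606 -0.135  0.163]
 [ 0.603 -0.143  0.169]
 [ 0.603 -0.141  0.161]
 [ 0.603 -0.138  0.151]]
blue ((0.5199117660522461, -0.15674500167369843), (0.08948961645364761, 0.09691958874464035), 17.313554763793945) 0.013779129755463249
jar top 219 0.062934876820119 ((0.5194312930107117, -0.1486964076757431), 0.02569085732102394) ((315.7127685546875, 218.96807861328125), 8.351339340209961)
[[ 3.22e+02  1.89e+02  6.10e-01 -1.35e-01  1.80e-01]
 [ 3.25e+02  1.89e+02  6.08e-01 -1.47e-01  1.84e-01]
 [ 3.24e+02  1.90e+02  6.06e-01 -1.45e-01  1.81e-01]
 [ 3.22e+02  1.91e+02  6.04e-01 -1.39e-01  1.76e-01]
 [ 3.25e+02  1.91e+02  6.04e-01 -1.50e-01  1.79e-01]
 [ 3.23e+02  1.92e+02  6.07e-01 -1.41e-01  1.72e-01]
 [ 3.26e+02  1.92e+02  6.09e-01 -1.51e-01  1.74e-01]
 [ 3.24e+02  1.93e+02  6.02e-01 -1.47e-01  1.72e-01]
 [ 3.23e+02  1.94e+02  6.04e-01 -1.43e-01  1.66e-01]
 [ 3.22e+02  1.95e+02  6.04e-01 -1.39e-01  1.62e-01]
 [ 3.25e+02  1.95e+02  6.05e-01 -1.50e-01  1.64e-01]
 [ 3.23e+02  1.96e+02  6.05e-01 -1.43e-01  1.59e-01]
 [ 3.26e+02  1.96e+02  6.13e-01 -1.50e-01  1.58e-01]
 [ 3.24e+02  1.97e+02  6.06e-01 -1.46e-01  1.56e-01]
 [ 3.23e+02  1.98e+02  6.03e-01 -1.44e-01  1.53e-01]
 [ 3.22e+02  1.99e+02  6.03e-01 -1.41e-01  1.48e-01]
 [ 3.25e+02  1.99e+02  6.08e-01 -1.50e-01  1.49e-01]
 [ 3.24e+02  2.00e+02  6.05e-01 -1.48e-01  1.46e-01]
 [ 3.23e+02  2.01e+02  6.06e-01 -1.44e-01  1.41e-01]
 [ 3.23e+02  2.02e+02  6.10e-01 -1.42e-01  1.35e-01]]
```

View pics/crop.png

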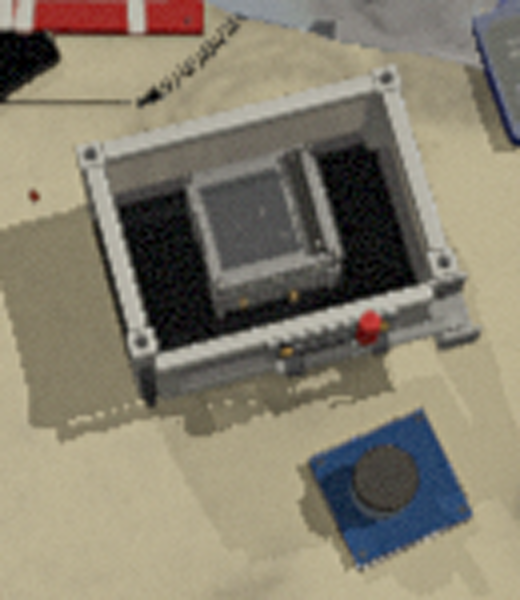

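The crop shows the four rim corners at crop pixels FL (140,343), FR (443,262), BL (92,153), BR (387,76). The knob top is at (369,322) and the jar cap at (386,479).

```bash
cat >> h.py <<'E'
def ray(c,u,v,z):
    K=c['camera_matrix'];E=c['extrinsics']
    d=E[:3,:3]@np.array([(u-K[0,2])/K[0,0],(v-K[1,2])/K[1,1],1]);t=(z-E[2,3])/d[2]
    return E[:3,3]+t*d
E
python3 - <<'E'
from h import *
c=np.load('top.npz')
f=lambda x,y,z:ray(c,220+x/4-.4,100+y/4-.4,z)[:2]
FL,FR,BL,BR=[f(*p,.136) for p in((140,343),(443,262),(92,153),(387,76))]
print(FL,FR,BL,BR,np.linalg.norm(FL-FR),np.linalg.norm(FL-BL))
yax=(FL-FR)+(BL-BR);yax/=np.linalg.norm(yax); xa=np.array([yax[1],-yax[0]])
print('yaw',np.degrees(np.arctan2(xa[1],xa[0])),np.degrees(np.arctan2(*(FL-BL+FR-BR)[::-1])))
ctr=(FL+FR+BL+BR)/4; O=ctr-xa*.085
print('O',O); H=O-.008*xa+.117*yax; K=H-.162*yax-.022*xa
print('hinge',H,'knob pred',K,'lip',O-.022*xa-.1025*yax)
for z in(.184,): print('knob ray',f(369,320,z))
print('jar ray',f(386,479,.063))
for th in (0,45): pass
m=np.load('scene.npz')
E
```

```text
[0.62189859 0.02419834] [ 0.66122906 -0.20323403] [0.77118178 0.04673616] [ 0.81008312 -0.17894508] 0.23080807958900612 0.15097490384717072
yaw 9.795763323160127 -171.07379434197958
O [ 0.6323374  -0.09227277]
hinge [0.60454805 0.02166034] knob pred [ 0.61043093 -0.14172079] lip [ 0.62809715 -0.19702137]
knob ray [ 0.6097078  -0.13947038]
jar ray [ 0.51741579 -0.14971619]
```

```bash
cat >> h.py <<'E'
from scipy.spatial.transform import Rotation as R
def to(x,y,z,yawdeg):
    o=readout.get_obs();q=o['eef_rot'];A=R.from_quat([q[1],q[2],q[3],q[0]])
    B=R.from_euler('z',yawdeg,degrees=True)*R.from_euler('x',180,degrees=True)
    print('at',np.round(o['eef_pos'],4),'t',round(float(o['time_s']),2),'F',np.round(o['wrist_force'],1),'open',round(float(o['opening']),3),'g',round(float(o['grasp_force']),1))
    print('xyz mm',np.round(A.inv().apply(np.array([x,y,z])-o['eef_pos'])*1e3,1),'rot',np.round((A.inv()*B).as_rotvec(),3))
E
python3 -c "
from h import *
to(.518,-.149,.20,9.5)"
```

```text
at [ 0.2607 -0.512   0.2495] t 0.1 F [-0.3 -0.5  0.4] open 1.006 g 0.0
xyz mm [ 393.9 -206.7   49.9] rot [-0.002 -0.     0.305]
```

play_rows(xyz=[[30, -16, 0], [80, -42, 0], [130, -68, 0], [180, -94, 0], [230, -121, 0], [280, -147, 0], [330, -173, 10], [370, -195, 30], [390, -205, 45], [394, -207, 50]], rot=[[0, 0, 0.03], [0, 0, 0.07], [0, 0, 0.11], [0, 0, 0.15], [0, 0, 0.19], [0, 0, 0.23], [0, 0, 0.27], [0, 0, 0.29], [0, 0, 0.305], [0, 0, 0.305]], grip=[1, 1, 1, 1, 1, 1, 1, 1, 1, 1])

```text
time_s: 1.35
eef_pos: [0.5178, -0.1476, 0.1988]
eef_rot: [-0.001, 0.996, 0.084, -0.001]
wrist_force: [-0.4, -0.9, 0.1]
opening: 0.997
grasp_force: 0.0
```

```bash
python3 -c "
from h import *
to(.518,-.149,.045,9.5)
c=vision.camera('wrist');save(c,'w1.png');print(c['hand_eye'].round(3).tolist(),c['camera_matrix'].round(1).tolist())"
```

```text
at [ 0.5178 -0.1476  0.1988] t 1.35 F [-0.4 -0.9  0.1] open 0.997 g 0.0
xyz mm [  0.3   1.6 153.8] rot [-0.002  0.002  0.003]
[[-0.001, -0.961, -0.275, 0.07], [1.0, -0.001, -0.0, 0.001], [-0.0, -0.275, 0.961, -0.126], [0.0, 0.0, 0.0, 1.0]] [[325.2, 0.0, 277.4], [0.0, 325.2, 209.8], [0.0, 0.0, 1.0]]
```

View pics/w1.png

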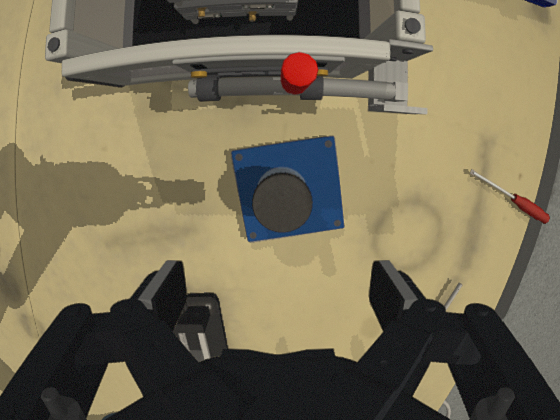

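The wrist view shows the jar cap at (282,202), the knob top at (299,70), and an unlisted black block at (205,310) that the placing spot must avoid. I'll cast rays for these.

```bash
cat >> h.py <<'E'
def fish(c,o,u,v,z):
    K=c['camera_matrix'];q=o['eef_rot'];A=R.from_quat([q[1],q[2],q[3],q[0]]).as_matrix();Hh=c['hand_eye']
    a=np.array([u-K[0,2],v-K[1,2]])/K[0,0];r=np.linalg.norm(a)+1e-9
    d=A@(Hh[:3,:3]@np.r_[a/r*np.sin(r),np.cos(r)]);p=o['eef_pos']+A@Hh[:3,3]
    return p+d*(z-p[2])/d[2]
E
python3 - <<'E'
from h import *
o=readout.get_obs();c=vision.camera('wrist')
for n,u,v,z in(('cap',282,202,.063),('knobtop',299,68,.184),('blockTR',217,294,.03),('blockBR',227,352,.03),('blockTL',180,294,.03),('pen tip',460,284,.01),('driver tip',466,171,.01)): print(n,fish(c,o,u,v,z).round(4))
hsv=cv2.cvtColor(c['color'],cv2.COLOR_RGB2HSV);v,u=np.indices(hsv.shape[:2])
m=(hsv[...,1]>170)&((hsv[...,0]<6)|(hsv[...,0]>174))&(u<330)&(v<110)
(a,b),r=cv2.minEnclosingCircle(np.c_[u[m],v[m]].astype(np.float32));print(a,b,r)
s=np.load('scene.npz');w=cloud(s)
q=w[245:292,222:275];k=(q[...,2]>.012);print('block',np.nanmin(q[k],0),np.nanmax(q[k],0))
to(.518,-.149,.045,9.5)
E
```

```text
cap [ 0.5198 -0.1524  0.063 ]
knobtop [ 0.6102 -0.1428  0.184 ]
blockTR [ 0.401  -0.1037  0.03  ]
blockBR [ 0.3214 -0.1217  0.03  ]
blockTL [ 0.3922 -0.0632  0.03  ]
pen tip [ 0.4405 -0.3921  0.01  ]
driver tip [ 0.5757 -0.3493  0.01  ]
296.5 72.5 21.272146224975586
block [ 0.17645938 -0.1427151   0.01200068] [ 0.38615623 -0.02717998  0.06432066]
at [ 0.5176 -0.1491  0.1996] t 1.45 F [-0.4 -0.7  0.2] open 0.999 g 0.0
xyz mm [  0.6   0.  154.6] rot [-0.001  0.001  0.001]
```

play_rows(xyz=[[2, 2, 30], [2, 2, 75], [2, 2, 115], [2, 2, 142], [2, 2, 153], [2, 2, 154], [2, 2, 154], [2, 2, 154], [2, 2, 154], [2, 2, 154]], rot=[[0, 0, 0], [0, 0, 0], [0, 0, 0], [0, 0, 0], [0, 0, 0], [0, 0, 0], [0, 0, 0], [0, 0, 0], [0, 0, 0], [0, 0, 0]], grip=[1, 1, 1, 1, 1, 1, 0.5, 0.4, 0.4, 0.4])

```text
time_s: 2.7
eef_pos: [0.5214, -0.1516, 0.048]
eef_rot: [0.001, 0.997, 0.083, 0.001]
wrist_force: [-2.5, -0.8, 5.3]
opening: 0.561
grasp_force: 61.2
```

```bash
python3 -c "
from h import *
to(.42,-.25,.10,9.5)"
```

```text
at [ 0.5214 -0.1516  0.048 ] t 2.7 F [-2.5 -0.8  5.3] open 0.561 g 61.2
xyz mm [-116.2   80.4  -52.1] rot [ 0.002 -0.002  0.   ]
```

play_rows(xyz=[[0, 0, -10], [0, 0, -30], [0, 0, -50], [-30, 20, -55], [-65, 45, -55], [-95, 65, -55], [-112, 78, -50], [-116, 80, -35], [-116, 80, -15], [-116, 80, 2]], rot=[[0, 0, 0], [0, 0, 0], [0, 0, 0], [0, 0, 0], [0, 0, 0], [0, 0, 0], [0, 0, 0], [0, 0, 0], [0, 0, 0], [0, 0, 0]], grip=[0.4, 0.4, 0.4, 0.4, 0.4, 0.4, 0.4, 0.4, 0.4, 0.4])

```text
time_s: 3.95
eef_pos: [0.4193, -0.2482, 0.0432]
eef_rot: [-0.0, 0.997, 0.083, -0.0]
wrist_force: [0.2, -0.4, -0.2]
opening: 0.557
grasp_force: 61.7
```

```bash
python3 -c "
from h import *
to(.42,-.25,.035,9.5)"
```

```text
at [ 0.4193 -0.2482  0.0432] t 3.95 F [ 0.2 -0.4 -0.2] open 0.557 g 61.7
xyz mm [0.4 1.9 8.2] rot [-0.001  0.     0.   ]
```

play_rows(xyz=[[0, 0, 3], [0, 0, 5], [0, 0, 6], [0, 0, 7], [0, 0, 8], [0, 0, 9], [0, 0, 9], [0, 0, 9], [0, 0, 9], [0, 0, 9]], rot=[[0, 0, 0], [0, 0, 0], [0, 0, 0], [0, 0, 0], [0, 0, 0], [0, 0, 0], [0, 0, 0], [0, 0, 0], [0, 0, 0], [0, 0, 0]], grip=[0.4, 0.4, 0.4, 0.4, 0.4, 0.4, 0.4, 0.4, 0.4, 0.4])

```text
time_s: 5.2
eef_pos: [0.4192, -0.249, 0.0353]
eef_rot: [0.0, 0.997, 0.083, 0.0]
wrist_force: [-0.5, 0.3, -0.7]
opening: 0.554
grasp_force: 61.7
```

play_rows(xyz=[[0, 0, 0.5], [0, 0, 1], [0, 0, 1.5], [0, 0, 2], [0, 0, 2.5], [0, 0, 2.5], [0, 0, 2.5], [0, 0, 2.5], [0, 0, 2.5], [0, 0, 2.5]], rot=[[0, 0, 0], [0, 0, 0], [0, 0, 0], [0, 0, 0], [0, 0, 0], [0, 0, 0], [0, 0, 0], [0, 0, 0], [0, 0, 0], [0, 0, 0]], grip=[0.4, 0.4, 0.4, 0.4, 0.4, 0.4, 0.4, 0.4, 0.4, 0.4])

```text
time_s: 6.45
eef_pos: [0.4192, -0.2489, 0.0335]
eef_rot: [-0.0, 0.997, 0.083, -0.0]
wrist_force: [-3.0, 2.6, 9.0]
opening: 0.557
grasp_force: 62.6
```

play_rows(xyz=[[0, 0, -0.5], [0, 0, -1], [0, 0, -1], [0, 0, -1], [0, 0, -1], [0, 0, -20], [0, 0, -60], [0, 0, -110], [0, 0, -160], [0, 0, -185]], rot=[[0, 0, 0], [0, 0, 0], [0, 0, 0], [0, 0, 0], [0, 0, 0], [0, 0, 0], [0, 0, 0], [0, 0, 0], [0, 0, 0], [0, 0, 0]], grip=[0.7, 0.9, 1, 1, 1, 1, 1, 1, 1, 1])

```text
time_s: 7.7
eef_pos: [0.4201, -0.2497, 0.221]
eef_rot: [0.002, 0.997, 0.083, 0.001]
wrist_force: [0.4, -0.4, -0.3]
opening: 0.998
grasp_force: 0.0
```

```bash
python3 -c "
from h import *
o=readout.get_obs();c=vision.camera('wrist');save(c,'w2.png');
c=vision.camera('top');w=cloud(c);v,u=np.indices(w.shape[:2])
to(.56,-.142,.25,9.5)
"
```

```text
at [ 0.4207 -0.2503  0.2212] t 7.8 F [ 0.9 -0.   0.4] open 0.997 g 0.0
xyz mm [155.4 -83.7 -28.6] rot [ 0.005 -0.004  0.   ]
```

View pics/w2.png

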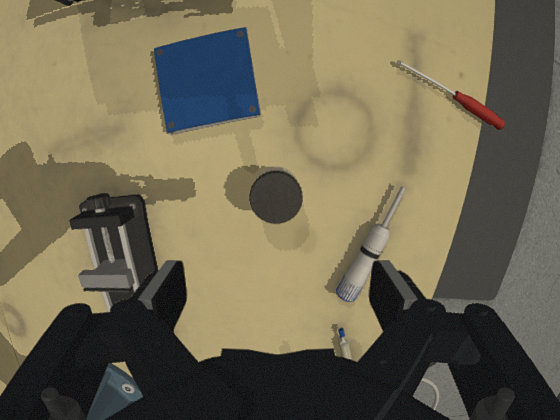

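The jar stands upright and clear at (276,196), and the plates are undisturbed. Next, the knob.

play_rows(xyz=[[15, -8, -10], [45, -24, -25], [80, -43, -29], [115, -62, -29], [138, -75, -29], [145, -82, -29], [145, -84, -29], [145, -84, -29], [145, -84, -29], [145, -84, -29]], rot=[[0, 0, 0], [0, 0, 0], [0, 0, 0], [0, 0, 0], [0, 0, 0], [0, 0, 0], [0, 0, 0], [0, 0, 0], [0, 0, 0], [0, 0, 0]], grip=[0.7, 0.6, 0.6, 0.6, 0.6, 0.6, 0.6, 0.6, 0.6, 0.6])

```text
time_s: 9.05
eef_pos: [0.5481, -0.1427, 0.247]
eef_rot: [0.0, 0.997, 0.082, 0.0]
wrist_force: [-0.2, -1.1, -0.4]
opening: 0.596
grasp_force: 0.0
```

Run:
```python
from h import *
o=readout.get_obs();c=vision.camera('wrist');save(c,'w3.png')
hsv=cv2.cvtColor(c['color'],cv2.COLOR_RGB2HSV);v,u=np.indices(hsv.shape[:2])
m=(hsv[...,1]>170)&((hsv[...,0]<6)|(hsv[...,0]>174))&(u<400)
n,l,s,ct=cv2.connectedComponentsWithStats(m.astype(np.uint8));i=1+s[1:,4].argmax();m=l==i
top=m&(hsv[...,2]>200)
for k in(m,top): (a,b),r=cv2.minEnclosingCircle(np.c_[u[k],v[k]].astype(np.float32));print(a,b,r,fish(c,o,a,b,.184).round(4),k.sum())
print(s[i]); x,y,wd,h=s[i][:4]
print('row-wise edges',[ (v0,u[v0][m[v0]].min(),u[v0][m[v0]].max()) for v0 in range(y,y+h,5)])
to(.610,-.141,.25,9.5)
```

```text
292.70074462890625 133.72262573242188 13.808688163757324 [ 0.6102 -0.1423  0.184 ] 557
293.30218505859375 134.3351593017578 12.105209350585938 [ 0.6099 -0.1427  0.184 ] 428
[279 121  28  27 557]
row-wise edges [(121, np.int64(290), np.int64(292)), (126, np.int64(282), np.int64(302)), (131, np.int64(280), np.int64(305)), (136, np.int64(280), np.int64(305)), (141, np.int64(282), np.int64(304)), (146, np.int64(287), np.int64(298))]
at [ 0.5481 -0.1427  0.247 ] t 9.1 F [-0.1 -0.8 -0.3] open 0.6 g 0.0
xyz mm [61.3  8.5 -3. ] rot [ 0.    -0.    -0.001]
```

View pics/w3.png

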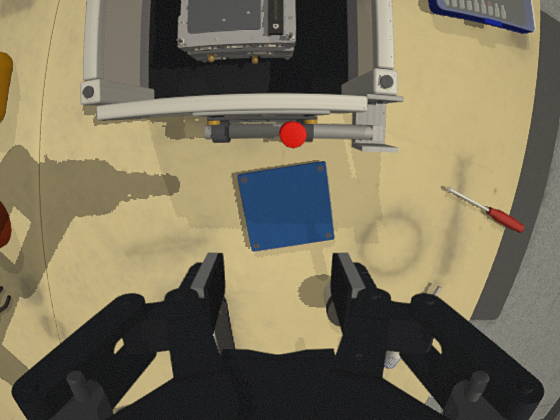

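The wrist view shows the knob at (293,134) with the bolt level in the image, so the tool yaw matches the gate. Knob is at about (0.610, -0.142).

play_rows(xyz=[[20, 3, 0], [45, 7, 0], [58, 9, 5], [61, 9, 25], [61, 9, 50], [61, 9, 70], [61, 9, 79], [61, 9, 80], [61, 9, 80], [61, 9, 80]], rot=[[0, 0, 0], [0, 0, 0], [0, 0, 0], [0, 0, 0], [0, 0, 0], [0, 0, 0], [0, 0, 0], [0, 0, 0], [0, 0, 0], [0, 0, 0]], grip=[0.6, 0.6, 0.6, 0.6, 0.6, 0.6, 0.6, 0.6, 0.6, 0.6])

```text
time_s: 10.35
eef_pos: [0.6105, -0.1412, 0.1679]
eef_rot: [0.0, 0.997, 0.083, 0.001]
wrist_force: [0.2, 0.2, -0.6]
opening: 0.598
grasp_force: 0.0
```

play_rows(xyz=[[0, 0, 0], [0, 0, 0], [0, 0, 0], [0, 0, 0], [0, 0, 0], [0, 0, 0], [0, 0, 0], [0, 0, 0], [0, 0, 0], [0, 0, 0]], rot=[[0, 0, 0], [0, 0, 0], [0, 0, 0], [0, 0, 0], [0, 0, 0], [0, 0, 0], [0, 0, 0], [0, 0, 0], [0, 0, 0], [0, 0, 0]], grip=[0.4, 0.3, 0.2, 0.1, 0.05, 0.05, 0.05, 0.05, 0.05, 0.05])

```text
time_s: 11.6
eef_pos: [0.61, -0.141, 0.1669]
eef_rot: [0.0, 0.997, 0.083, 0.0]
wrist_force: [-1.2, 0.1, 2.8]
opening: 0.169
grasp_force: 58.4
```

```bash
python3 -c "
from h import *
to(.610,-.142,.182,9.5)"
```

```text
at [ 0.61   -0.141   0.1669] t 11.6 F [-1.2  0.1  2.8] open 0.169 g 58.4
xyz mm [ -0.2   1.  -15.1] rot [ 0. -0.  0.]
```

play_rows(xyz=[[0, 0, -2], [0, 0, -4], [0, 0, -6], [0, 0, -8], [0, 0, -10], [0, 0, -12], [0, 0, -14], [0, 0, -16], [0, 0, -17], [0, 0, -17]], rot=[[0, 0, 0], [0, 0, 0], [0, 0, 0], [0, 0, 0], [0, 0, 0], [0, 0, 0], [0, 0, 0], [0, 0, 0], [0, 0, 0], [0, 0, 0]], grip=[0.05, 0.05, 0.05, 0.05, 0.05, 0.05, 0.05, 0.05, 0.05, 0.05])

```text
time_s: 12.85
eef_pos: [0.6099, -0.1409, 0.1838]
eef_rot: [-0.0, 0.997, 0.083, -0.0]
wrist_force: [-0.2, -0.0, -3.9]
opening: 0.17
grasp_force: 58.4
```

Run:
```python
from h import *
o=readout.get_obs();c=vision.camera('wrist')
to(.610,-.141,.184,9.5)
c=vision.camera('scene');s=np.load('scene.npz')
b=np.vstack([cv2.resize(x['color'][165:245,270:370,::-1],None,fx=5,fy=3.7,interpolation=cv2.INTER_CUBIC) for x in(s,c)]);cv2.imwrite('pics/s4.png',b)
```

```text
at [ 0.6099 -0.1409  0.1837] t 12.9 F [ 0.4  0.7 -5.3] open 0.17 g 58.4
xyz mm [ 0.1  0.1 -0.3] rot [-0.  0. -0.]
```

View pics/s4.png

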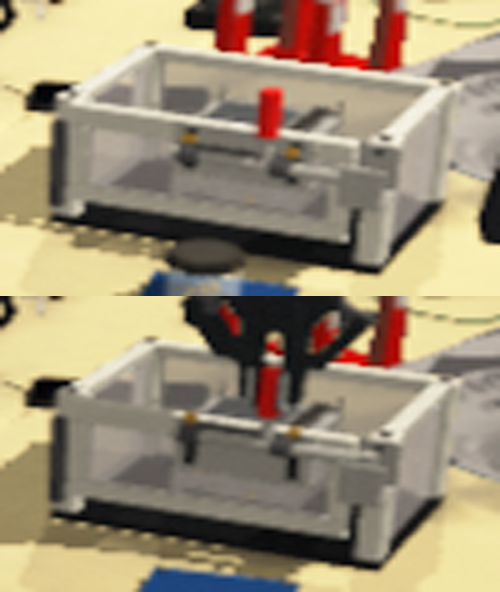

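The lower half shows the bolt raised with the knob between the fingers, and the -5 N matches the lift force. Now drawing it.

play_rows(xyz=[[0, -1, 0], [0, -3, 0], [0, -5, 0], [0, -7, 0], [0, -9, 0], [0, -11, 0], [0, -13, 0], [0, -15, 0], [0, -16, 0], [0, -16, 0]], rot=[[0, 0, 0], [0, 0, 0], [0, 0, 0], [0, 0, 0], [0, 0, 0], [0, 0, 0], [0, 0, 0], [0, 0, 0], [0, 0, 0], [0, 0, 0]], grip=[0.05, 0.05, 0.05, 0.05, 0.05, 0.05, 0.05, 0.05, 0.05, 0.05])

```text
time_s: 14.2
eef_pos: [0.6073, -0.1249, 0.1837]
eef_rot: [-0.0, 0.997, 0.083, -0.0]
wrist_force: [0.7, -0.7, -5.1]
opening: 0.171
grasp_force: 58.5
```

Free sliding with no lateral load; drawing further.

play_rows(xyz=[[0, -2, 0], [0, -4, 0], [0, -6, 0], [0, -9, 0], [0, -12, 0], [0, -15, 0], [0, -17, 0], [0, -19, 0], [0, -20, 0], [0, -20, 0]], rot=[[0, 0, 0], [0, 0, 0], [0, 0, 0], [0, 0, 0], [0, 0, 0], [0, 0, 0], [0, 0, 0], [0, 0, 0], [0, 0, 0], [0, 0, 0]], grip=[0.05, 0.05, 0.05, 0.05, 0.05, 0.05, 0.05, 0.05, 0.05, 0.05])

```text
time_s: 15.45
eef_pos: [0.604, -0.1053, 0.1837]
eef_rot: [-0.0, 0.997, 0.083, -0.0]
wrist_force: [0.5, -0.0, -5.1]
opening: 0.168
grasp_force: 58.5
```

Run:
```python
from h import *
o=readout.get_obs();print(o['eef_pos'],o['wrist_force'],o['q'].round(2))
# arc about hinge; knob offset in gate frame measured from the present pose
yaw=np.radians(9.2)
H=np.array([.6045,.0217])
p=o['eef_pos'][:2]-H; r=np.linalg.norm(p)
Rw=lambda a:np.array([[np.cos(a),-np.sin(a)],[np.sin(a),np.cos(a)]])
print('gate-frame knob',Rw(-yaw)@p)
q=o['eef_rot'];A=R.from_quat([q[1],q[2],q[3],q[0]])
for d in(2,5,10,15,20,25,30,35,40,45):
    t=np.r_[H+Rw(-np.radians(d))@p,o['eef_pos'][2]]
    print(d,np.round(A.inv().apply(t-o['eef_pos'])*1e3,1),round(np.radians(d),3))
```

```text
[ 0.60397727 -0.10530049  0.18372452] [ 0.49053566 -0.0260749  -5.06088287] [-0.37  0.33  1.57  0.    1.25  1.04]
gate-frame knob [-0.020821   -0.12528322]
2 [-4.4 -0.8  0. ] 0.035
5 [-10.8  -2.3   0. ] 0.087
10 [-21.4  -5.6   0. ] 0.175
15 [-31.7  -9.8   0. ] 0.262
20 [-41.5 -14.9   0. ] 0.349
25 [-50.9 -20.8   0. ] 0.436
30 [-59.7 -27.5   0. ] 0.524
35 [-67.9 -35.    0. ] 0.611
40 [-75.4 -43.1   0. ] 0.698
45 [-82.2 -51.8   0. ] 0.785
```

play_rows(xyz=[[-2.2, -0.4, 0], [-4.4, -0.8, 0], [-7.6, -1.5, 0], [-10.8, -2.3, 0], [-16, -3.9, 0], [-21.4, -5.6, 0], [-26.6, -7.6, 0], [-31.7, -9.8, 0], [-36.6, -12.3, 0], [-41.5, -14.9, 0]], rot=[[0, 0, 0.017], [0, 0, 0.035], [0, 0, 0.061], [0, 0, 0.087], [0, 0, 0.131], [0, 0, 0.175], [0, 0, 0.218], [0, 0, 0.262], [0, 0, 0.305], [0, 0, 0.349]], grip=[0.05, 0.05, 0.05, 0.05, 0.05, 0.05, 0.05, 0.05, 0.05, 0.05])

```text
time_s: 16.7
eef_pos: [0.5607, -0.0976, 0.1841]
eef_rot: [-0.0, 0.996, -0.093, 0.001]
wrist_force: [3.5, 0.3, -4.4]
opening: 0.169
grasp_force: 58.5
```

Run:
```python
from h import *
o=readout.get_obs();print(o['eef_pos'],o['wrist_force'],o['torque'],o['opening'],o['grasp_force'])
H=np.array([.6045,.0217]);p0=np.array([.60398,-.1053])-H;p=o['eef_pos'][:2]-H
print(np.linalg.norm(p0),np.linalg.norm(p),np.degrees(np.arctan2(*p0[::-1])-np.arctan2(*p[::-1])))
q=o['eef_rot'];A=R.from_quat([q[1],q[2],q[3],q[0]])
for d in(3,6,9,12,15,18,21,24,26):
    t=np.r_[H+R.from_euler('z',-d,degrees=True).as_matrix()[:2,:2]@p,o['eef_pos'][2]]
    print(d,np.round(A.inv().apply(t-o['eef_pos'])*1e3,1),round(np.radians(d),3))
```

```text
[ 0.56066689 -0.09758867  0.18405464] [ 3.47366628  0.264814   -4.4075703 ] [ 0.16923899 -0.54421777  0.0660268 ] 0.16872875127913167 58.4611451625824
0.12700106456246735 0.12708709463161816 19.941468555363162
3 [-6.5 -1.3 -0. ] 0.052
6 [-13.   -2.9  -0. ] 0.105
9 [-19.3  -4.8  -0. ] 0.157
12 [-25.6  -7.1  -0. ] 0.209
15 [-31.7  -9.7  -0. ] 0.262
18 [-37.7 -12.6  -0. ] 0.314
21 [-43.5 -15.9  -0. ] 0.367
24 [-49.2 -19.4  -0. ] 0.419
26 [-52.8 -21.9  -0.1] 0.454
```

play_rows(xyz=[[-6.5, -1.3, 0], [-13, -2.9, 0], [-19.3, -4.8, 0], [-25.6, -7.1, 0], [-31.7, -9.7, 0], [-37.7, -12.6, 0], [-43.5, -15.9, 0], [-48, -18.6, 0], [-51, -20.6, 0], [-51, -20.6, 0]], rot=[[0, 0, 0.052], [0, 0, 0.105], [0, 0, 0.157], [0, 0, 0.209], [0, 0, 0.262], [0, 0, 0.314], [0, 0, 0.367], [0, 0, 0.41], [0, 0, 0.436], [0, 0, 0.436]], grip=[0.05, 0.05, 0.05, 0.05, 0.05, 0.05, 0.05, 0.05, 0.05, 0.05])

```text
time_s: 17.95
eef_pos: [0.5145, -0.0683, 0.1842]
eef_rot: [0.0, 0.952, -0.305, 0.001]
wrist_force: [4.2, -1.6, -4.4]
opening: 0.165
grasp_force: 58.5
```

play_rows(xyz=[[0, 0, 0], [0, 0, 0], [0, 0, 0], [0, 0, 0], [0, 0, 0], [0, 0, 0], [0, 0, 0], [0, 0, 0], [0, 0, 0], [0, 0, 0]], rot=[[0, 0, 0], [0, 0, 0], [0, 0, 0], [0, 0, 0], [0, 0, 0], [0, 0, 0], [0, 0, 0], [0, 0, 0], [0, 0, 0], [0, 0, 0]], grip=[0.05, 0.05, 0.05, 0.05, 0.05, 0.05, 0.05, 0.05, 0.05, 0.05])

```text
time_s: 19.2
eef_pos: [0.5143, -0.0681, 0.1838]
eef_rot: [0.0, 0.952, -0.305, 0.0]
wrist_force: [3.7, -2.3, -4.8]
opening: 0.166
grasp_force: 58.5
```

Run:
```python
from h import *
o=readout.get_obs();print(o['time_s'],o['eef_pos'],o['wrist_force'],o['opening'],o['grasp_force'],np.abs(o['dq']).max())
H=np.array([.6045,.0217]);p0=np.array([.60398,-.1053])-H;p=o['eef_pos'][:2]-H
print(np.linalg.norm(p),np.degrees(np.arctan2(*p0[::-1])-np.arctan2(*p[::-1])))
c=vision.camera('top');b=cv2.resize(c['color'][110:310,200:440,::-1],None,fx=3,fy=3,interpolation=cv2.INTER_CUBIC);cv2.imwrite('pics/t5.png',b)
```

```text
19.2 [ 0.51427107 -0.06806133  0.18382109] [ 3.73214272 -2.28803442 -4.83522114] 0.166468382427786 58.47549498081207 0.0015790415600392287
0.12727276271113103 44.91425138983898
```

View pics/t5.png

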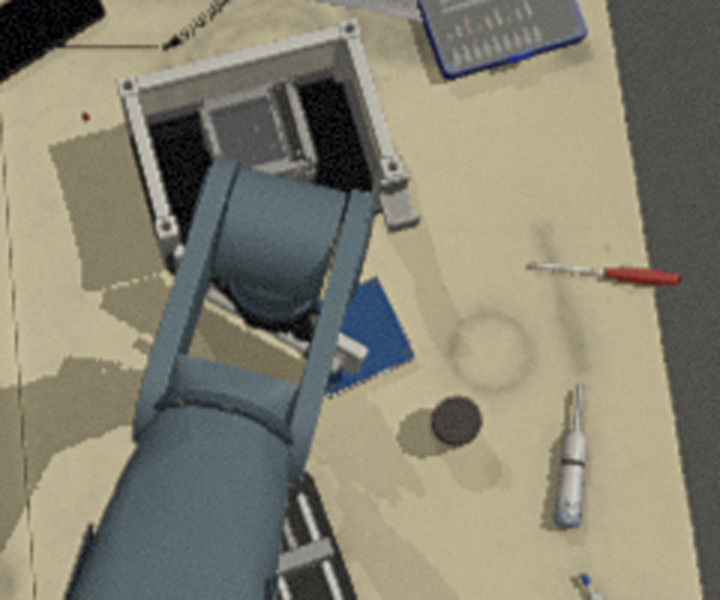

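The gate leaf is open at about 45°, running from (185,260) to (355,365). The jar stands clear at (457,421), and the force (4.4 N across the gate) and grip are steady, so I'm handing in.

```bash
python3 -c "
from h import *
print(ctrl.hand_in())"
```

```text
the job is handed in; nothing more can be done
None
```

I handed the job in at about 19 s with the jar standing upright on the bench clear of the swing, the bolt drawn about 36 mm, and the gate held steady at about 45° with the red knob gripped. The hand-in returned no verdict.

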